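# Fit the centre post of the praline stand

### The arm

A 6-joint arm with a two-finger parallel gripper is mounted at the origin on a cart in front of the work surface, level with it; the furniture and walls round the work are solid. World frame = base frame: x ahead of the robot, y to its left, z up, the work surface at z = 0. Lengths are in m, angles in rad, forces in N, time in s.
With the tool pointing down it reaches from about 0.225 to 0.875 m from the base axis. Payload 3.4 kg.
Tool frame: the origin (TCP) lies on the centre line of the jaws, within the pads' length; the fingertips stand 11 mm ahead of it and the grasp point (between the pads) lies 8 mm behind it; z points along the fingers, y is the line along which they close (so a half turn about z gives the same grasp; the last joint's range is limited). The gripper opens to 85 mm and grips with 20 to 120 N. Pads are 22 mm wide; open, the fingers measure 114 mm over their backs; the gripper's body (76 mm by 85 mm) begins 54 mm behind the grasp point. The pads swing forward as they close: fully open they stand 13 mm farther back than shut.
Start: joints at [1.076, 0.276, 1.505, -0, 1.361, -0.121], TCP at [0.21, 0.535, 0.242] pointing down, gripper open.
Joint ranges: [-2.89, 2.89], [-0.75, 2.08], [0.22, 2.7], [-1.18, 4.32], [0.11, 2.71], [-2.7, 2.7]. Speed limits (rad/s): [2.57, 2.57, 3.14, 3.14, 3.14, 3.14].

### API

Orientations are given as a unit quaternion [w, x, y, z].
In Python, from rig import manip, eyes, job gives the robot as it stands.
- The arm moves only by the tool drive_tool, never from a script. Its argument "rows" is a list of rows, each a list of 3 entries, a list of its own where there are three numbers: the turn, a rotation vector about the world's x, y, z in rad, then the shift along the world's x, y, z in cm, then the finger opening in cm, from 0 to 8.54. A call has 1 to 8 rows; each row shifts and turns the commanded pose from where the row before left it; what a row does not reach is not made up. A row lasts 1/8 s, in which the tool goes at most 62.5 mm and 10.7 degrees, less where a joint would pass 70% of its speed; a pose out of reach is approached as far as the arm can. A call is refused whole if a number of a shift passes 6.25 or a number of a turn 0.188, either way. A call with a gripper value outside its range is refused whole. The fingers move at their own pace and stop on an object; "force" is the grip in N (left out, the last holds). Time passes only in rows, so rows that do not move let the fingers close. It gives the time, the measured TCP pose, the force, the opening and the grip force at its end, in the units of the state.
- manip.get_state(): the state, without advancing time (a new reading comes with each control period).
- eyes.get_image(name): name is "side" or "top"; returns the picture (480x640x3 uint8, red, green, blue); there is no depth.
- eyes.get_calibration(name): a dict with "camera_matrix" (3x3 intrinsics, pixels), "k1" (the pictures are not rectified: a ray, as slopes to the right and down, at radius r is drawn at 1 + k1 r^2 times it, then the intrinsics apply), "view" (4x4, takes a point from world to camera coordinates). Camera axes: x right, y up, looking along -z (the intrinsics and any distortion apply to the point x, -y, -z); pixel columns grow to the right and rows downward; lengths in m; the calibration is good to about 2 mm. A picture is of the moment at which its call begins. get_calibration takes no time and is no camera call.
- job.sign_off(): hands the job in; it is judged then, once.
The state is a dict: "clock": time; "qpos": joint angles; "qd": joint speeds; "effort": joint torques, N m; "position": TCP position; "ee_rot": TCP orientation; "contact_force": force on the tool from outside, world axes, zero at the start; "moment": the same for the moment, N m; "width": finger opening in m; "gripper_force": force on a finger pad.
Only numpy, scipy, OpenCV 4.12 (cv2) and the standard library are available. Lean on these libraries where they do the work, as an engineer would, in place of code of your own. Each camera call takes 0.05 s, during which the arm holds its last target. There are 200 camera calls.

### The job

Take the steel centre post out of its wooden rest and fit it into the hub of the round praline stand: lean the post clearly, start the low edge of its foot in the tight bore first, feel for the bore's wall, then straighten the post and slide it fully home, upright with its shoulder flat on the hub, and let go. Do it gently, without forcing post or hub, and do not disturb the chocolates on the stand or the tongs beside it.

Things in the scene. Friction and masses are not known exactly. Their poses are not given: they have to be found in the camera images.
- post: Loose steel centre post, 0.2 to 0.45 kg, upright in the rest. Origin: centre of its foot; z up the post. From the foot: round shank 24 mm wide, 40 mm long, edges sharp; shoulder flange 36 mm wide from 40 to 46 mm; square grip 24 x 24 mm from 46 to 100 mm, its faces square to the post's x and y; stud 12 mm wide up to 108.5 mm.
- post_foot (a point): Centre of the post's foot (same point as the post's origin).
- post_shoulder (a point): On the post's axis at the underside of the shoulder flange, 40 mm above the foot.
- post_grip (a point): On the post's axis in the middle of the square grip, 75 mm above the foot.
- rest: Fixed light wooden block 100 x 100 x 26 mm with a loose round pocket 33 mm wide and 20 mm deep in the middle, in which the post stands (foot 6 mm above the counter). Origin: centre of its underside.
- stand: Fixed round dark wooden board, 156 mm across, 12 mm thick, with an upright steel hub near its centre and three chocolate cups round the hub. Origin: centre of the board's underside; z up. Home, the post's shoulder underside lies 55 mm and its foot 15 mm above this origin. The hub itself is not measured: it stands off centre, see point hub_seat.
- cup_a: Loose chocolate cup, 37 mm wide, 28 mm high, on the board 53 mm from its centre. Origin: centre of its underside.
- cup_b: Another such chocolate cup on the board.
- cup_c: Another such chocolate cup on the board.
- tongs: Small steel serving tongs lying on the counter, 32 x 170 x 18 mm; leave them alone. Origin: centre of their underside.
- hub_seat (a point): Fixed point on the board's centre line, 55 mm above the counter: level with the hub's rim. The hub is a sleeve 44 mm across with a plain round bore 25.5 mm wide, 41.5 mm deep, no lead-in. It is an eccentric hub: its axis stands 7 mm to one side of this point, each time in another direction, which is not measured (look or feel). It is clamped fast and does not give.

How it is judged:
On the way, in this order (a step that is already met when the one before it is completed fails the run):
1. the post's foot is started in the bore while the post leans: centre of the foot below the hub's rim, post leaning by 0.08 rad (5 degrees) or more (z of post_foot in the frame of stand below 0.054 m and horizontal distance between post_foot and stand below 0.02 m and angle between post's own z axis and vertical above 0.08 rad), for 0.1 s.
2. the post is upright and fully home in the hub (z of post_shoulder in the frame of stand below 0.0575 m and horizontal distance between post_shoulder and stand below 0.012 m and angle between post's own z axis and vertical below 0.04 rad), for 0.2 s.
At the end, for the whole second after the job is handed in: The post stands in the hub, upright within 0.04 rad, its shoulder within 2.5 mm of the hub's rim (57.5 mm above the stand's origin at most) and within 12 mm of the board's centre, at rest and released (all of step 2 and linear speed of post below 0.01 m/s and contact force between post and the fingers below 0.5 N); the robot touches nothing.
It fails at once if post pressed on the stand or its hub with more than 35 N (contact force between post and stand above 35 N).
It fails at once if robot pressed on the stand with more than 10 N (contact force between the arm and stand above 10 N).
It fails at once if a chocolate cup or the tongs moved by more than 10 mm (distance of any of cup_a, cup_b, cup_c, tongs from where it was at the start of the episode above 0.01 m).
It also fails if it takes over 72 s, if anything falls off the work surface, if the arm or the gripper's body presses on something with over 40 N, if the wrist force passes 120 N, or if a joint passes its speed limit or range.

## Working session

There is one attempt and no reset: what is moved stays moved. The work goes in short steps, Python scripts to look and compute and a tool call to move; the robot and the scene stay as the last step left them, time stands still between calls to the robot, and variables do not carry over. Pictures are saved under pics/ and viewed, at most 10 in all, crops included, and the job is handed in when it is done.

Besides the shell and the picture viewer there is one more tool, called after ">>>" by a JSON object that holds its "op" and its "data", one argument or row to a line. drive_tool: Moves the arm, as the interface text tells. Its arguments: {"type":"object","properties":{"rows":{"type":"array"},"force":{"type":"number"}},"required":["rows"]}

```bash
mkdir -p pics && cat > h.py <<'E'
import numpy as np, cv2
from rig import manip, eyes, job
def snap(n,f):
    im=eyes.get_image(n); cv2.imwrite('pics/'+f,im[:,:,::-1]); return im
def cal(n):
    c=eyes.get_calibration(n); return np.array(c['camera_matrix']),c['k1'],np.array(c['view'])
def proj(n,p):
    K,k,V=cal(n); q=V[:3,:3]@np.array(p)+V[:3,3]; s=np.array([q[0],-q[1]])/-q[2]
    s=s*(1+k*(s@s)); return K[:2,:2]@s+K[:2,2]
def ray(n,uv):
    K,k,V=cal(n); d=np.linalg.inv(K[:2,:2])@(np.array(uv,float)-K[:2,2]); s=d.copy()
    for _ in range(30): s=d/(1+k*(s@s))
    R=V[:3,:3]; o=-R.T@V[:3,3]; v=R.T@np.array([s[0],-s[1],-1]); return o,v
def atz(n,uv,z):
    o,v=ray(n,uv); return o+v*(z-o[2])/v[2]
def tri(a,b):
    o1,v1=ray('side',a); o2,v2=ray('top',b)
    t=np.linalg.lstsq(np.c_[v1,-v2],o2-o1,rcond=None)[0]
    p,q=o1+t[0]*v1,o2+t[1]*v2; return (p+q)/2,np.linalg.norm(p-q)
E
python3 - <<'E'
from h import *
for n in('side','top'):
    snap(n,n+'0.png'); K,k,V=cal(n); print(K,k,-V[:3,:3].T@V[:3,3],V[2,:3])
print(manip.get_state())
E
```

```text
[[442.88056929   0.         327.16365104]
 [  0.         442.88056929 241.08021868]
 [  0.           0.           1.        ]] -0.06696311798900777 [0.27909924 1.05559787 0.68102153] [-0.20501309  0.81002561  0.54938889]
[[498.72064172   0.         317.43489036]
 [  0.         498.72064172 230.97057839]
 [  0.           0.           1.        ]] -0.11899974571362616 [0.36161713 0.18858538 1.20268606] [-0.11282497 -0.00792673  0.99358326]
{'clock': 0.1, 'qpos': array([ 1.07597728e+00,  2.76548203e-01,  1.50599694e+00, -1.16999774e-05,
        1.36072029e+00, -1.20978270e-01]), 'qd': array([ 0.00167772, -0.00092983, -0.00384595,  0.00091057,  0.00112472,
       -0.00053331]), 'effort': array([ 1.69121136e-03, -4.17701304e+01, -2.46405923e+01, -1.11443064e-04,
        5.79466025e-03,  4.87779323e-05]), 'position': array([0.20976662, 0.53488482, 0.24152065]), 'ee_rot': array([-2.48021958e-04,  1.85832543e-01,  9.82581074e-01, -7.98789114e-04]), 'contact_force': array([-0.13204679, -0.52038155,  0.43014982]), 'moment': array([-0.02721371,  0.03152405, -0.01436248]), 'gripper_force': 0.0, 'width': 0.08537128389212569}
```

View pics/side0.png

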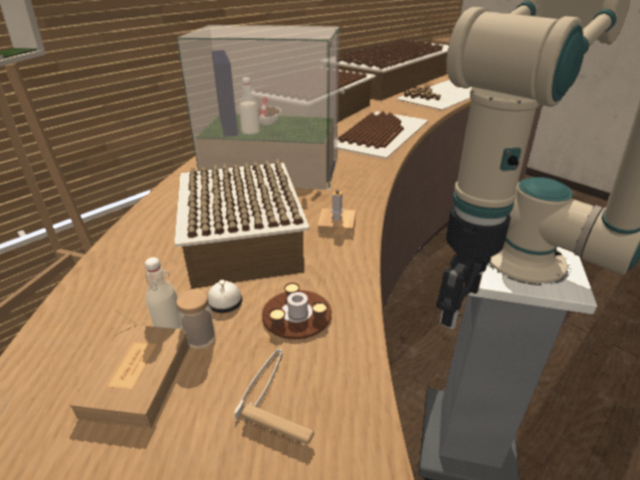

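View pics/top0.png

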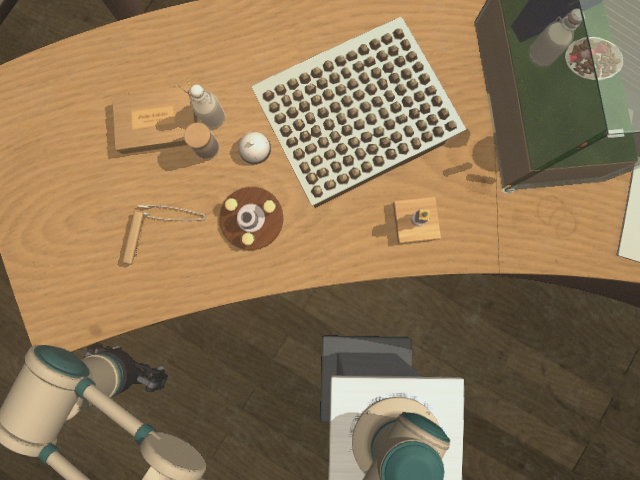

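The stand is at about (297,313) side and (250,218) top. The post in its rest is at (337,205) side and (422,217) top. The tongs are left of the stand. I'll enlarge these next.

```bash
python3 - <<'E'
from h import *
S=cv2.imread('pics/side0.png');T=cv2.imread('pics/top0.png')
def c(I,x,y,w,h,W=400,H=300): return cv2.resize(I[y:y+h,x:x+w],(W,H),interpolation=cv2.INTER_CUBIC)
cv2.imwrite('pics/comp.png',np.vstack([np.hstack([c(S,257,280,80,60),c(S,297,182,80,60)]),np.hstack([c(T,210,188,80,60),c(T,380,188,80,60)])]))
E
```

```text
(no output)
```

View pics/comp.png

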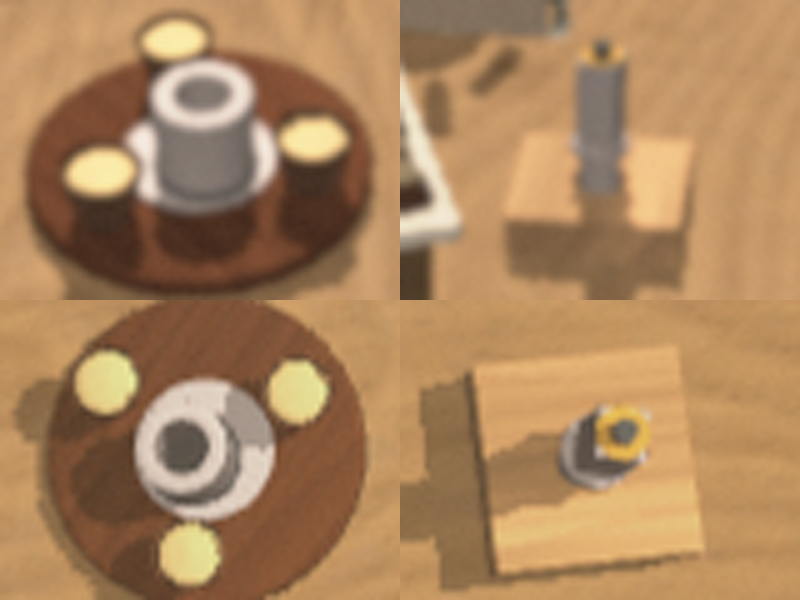

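```bash
python3 - <<'E'
from h import *
def S(x,y,o): return ((x+.5)/5-.5+o[0],(y+.5)/5-.5+o[1])
np.set_printoptions(precision=4,suppress=True)
so,to=(257,280),(210,188); sp,tp=(297,182),(380,188)
print('bore rim',tri(S(202,94,so),S(183,145,to)), atz('top',S(183,145,to),.055),atz('side',S(202,94,so),.055))
print('stud top',tri(S(201,45,sp),S(226,130,tp)),atz('top',S(226,130,tp),.1145),atz('side',S(201,45,sp),.1145))
c=np.array([atz('top',S(*p,tp),.026)[:2] for p in[(70,72),(277,45),(303,252),(95,275)]])
print('rest c',c.mean(0),'\n',c,[np.degrees(np.arctan2(*(c[(i+1)%4]-c[i])[::-1])) for i in range(4)],[np.linalg.norm(c[(i+1)%4]-c[i]) for i in range(4)])
for u in[(106,82),(298,92),(190,253)]: print('cup',atz('top',S(*u,to),.04))
for u in[(172,37),(100,172),(313,140)]: print('cup side',atz('side',S(*u,so),.04))
# grip top square corners
for a in [(594,408),(648,408),(650,455),(601,458)]: print(atz('top',S(a[0]-400,a[1]-300,tp),.106))
# board circle via HSV in top
I=cv2.imread('pics/top0.png'); h=cv2.cvtColor(I,cv2.COLOR_BGR2HSV)
m=((I[:,:,2]<120)&(I[:,:,2]>50)&(I[:,:,2]>I[:,:,0]+25)).astype(np.uint8); m[:180]=0;m[255:]=0;m[:,:215]=0;m[:,290:]=0
m=cv2.morphologyEx(m,cv2.MORPH_OPEN,np.ones((3,3)))
k=cv2.findContours(m,0,2)[0]; k=cv2.convexHull(max(k,key=cv2.contourArea))
P=np.array([atz('top',p,.012)[:2] for p in k[:,0]]); A=np.c_[2*P,np.ones(len(P))]; s=np.linalg.lstsq(A,(P**2).sum(1),rcond=None)[0]
print('board',s[:2],np.sqrt(s[2]+s[:2]@s[:2]))
E
```

```text
bore rim (array([0.5216, 0.3646, 0.0535]), np.float64(0.0013644752092195804)) [0.522  0.3645 0.055 ] [0.5203 0.3663 0.055 ]
stud top (array([ 0.5289, -0.0399,  0.1133]), np.float64(0.0007212204620787792)) [ 0.5291 -0.0396  0.1145] [ 0.528  -0.0376  0.1145]
rest c [ 0.5276 -0.0391] 
 [[ 0.5691  0.0171]
 [ 0.5847 -0.0832]
 [ 0.4848 -0.0952]
 [ 0.4717  0.0047]] [np.float64(-81.13865565115762), np.float64(-173.1677578554041), np.float64(97.474589874601), np.float64(7.240844297358004)] [np.float64(0.10147583964409497), np.float64(0.10064675085467648), np.float64(0.10071834215271132), np.float64(0.0981854191811816)]
cup [0.5535 0.4048 0.04  ]
cup [0.5506 0.3132 0.04  ]
cup [0.473  0.3615 0.04  ]
cup side [0.5512 0.3155 0.04  ]
cup side [0.5526 0.4086 0.04  ]
cup side [0.4708 0.3667 0.04  ]
[ 0.54  -0.027  0.106]
[ 0.5406 -0.0514  0.106 ]
[ 0.5194 -0.0522  0.106 ]
[ 0.5175 -0.0301  0.106 ]
board [0.5226 0.4083] 0.03434187636063508
```

>>> {"op": "drive_tool", "data": {
  "rows": [
    [[0,0,0.0575],[1.99,-3.59,-0.2],8.5],
    [[0,0,0.0575],[1.99,-3.59,-0.2],8.5],
    [[0,0,0.0575],[1.99,-3.59,-0.2],8.5],
    [[0,0,0.0575],[1.99,-3.59,-0.2],8.5],
    [[0,0,0.0575],[1.99,-3.59,-0.2],8.5],
    [[0,0,0.0575],[1.99,-3.59,-0.2],8.5],
    [[0,0,0.0575],[1.99,-3.59,-0.2],8.5],
    [[0,0,0.0575],[1.99,-3.59,-0.2],8.5]
  ],
  "force": 40
}}

```text
clock: 1.1
position: [0.3694, 0.2468, 0.226]
ee_rot: [-0.0, -0.044, 0.999, -0.0]
contact_force: [1.2, -0.9, -1.3]
width: 0.0851
gripper_force: 0.0
```

>>> {"op": "drive_tool", "data": {
  "rows": [
    [[0,0,0],[1.99,-3.59,-0.2],8.5],
    [[0,0,0],[1.99,-3.59,-0.2],8.5],
    [[0,0,0],[1.99,-3.59,-0.2],8.5],
    [[0,0,0],[1.99,-3.59,-0.2],8.5],
    [[0,0,0],[1.99,-3.59,-0.2],8.5],
    [[0,0,0],[1.99,-3.59,-0.2],8.5],
    [[0,0,0],[1.99,-3.59,-0.2],8.5],
    [[0,0,0],[1.99,-3.59,-0.2],8.5]
  ]
}}

```text
clock: 2.1
position: [0.5286, -0.0403, 0.2099]
ee_rot: [-0.0, -0.043, 0.999, 0.0]
contact_force: [1.3, 0.9, -0.8]
width: 0.0851
gripper_force: 0.0
```

>>> {"op": "drive_tool", "data": {
  "rows": [
    [[0,0,0],[0,0.05,-2.5],8.5],
    [[0,0,0],[0,0.05,-2.5],8.5],
    [[0,0,0],[0,0,-2.5],8.5],
    [[0,0,0],[0,0,-2.5],8.5],
    [[0,0,0],[0,0,-2],8.5],
    [[0,0,0],[0,0,-1.0],8.5],
    [[0,0,0],[0,0,-0.5],8.5],
    [[0,0,0],[0,0,0],8.5]
  ]
}}

```text
clock: 3.1
position: [0.5285, -0.0381, 0.0754]
ee_rot: [0.0, -0.043, 0.999, 0.0]
contact_force: [-0.0, 0.3, -0.7]
width: 0.085
gripper_force: 0.0
```

```bash
python3 - <<'E'
from h import *
S=snap('side','s1.png')[:,:,::-1];T=snap('top','t1.png')[:,:,::-1]
def c(I,x,y,w,h,W=400,H=480): return cv2.resize(I[y:y+h,x:x+w],(W,H),interpolation=cv2.INTER_CUBIC)
cv2.imwrite('pics/comp1.png',np.hstack([c(S,287,150,100,120),c(T,370,160,100,120)]))
E
```

```text
(no output)
```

View pics/comp1.png

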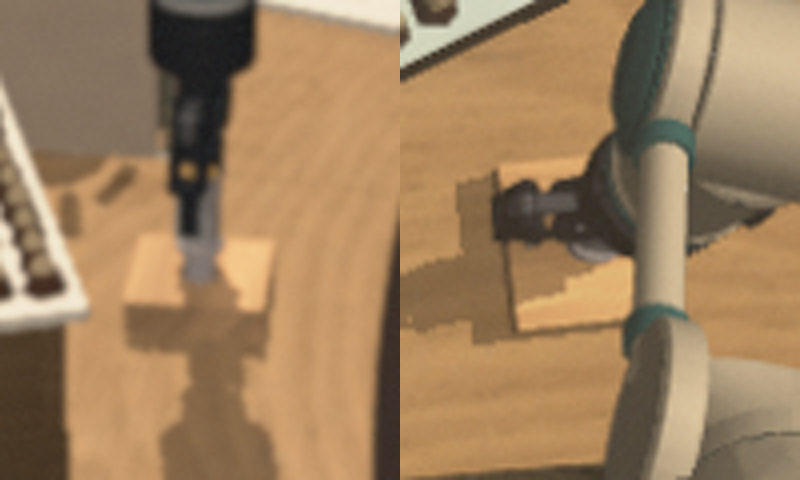

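```bash
python3 - <<'E'
from h import *
for p in [(.5245,.008,.077),(.5285,.008,.077),(.5285,-.039,.077),(.5285,-.039,.03),(.5285,-.039,.1145)]:
    q=proj('side',p); print(p,(q-[287,150])*4)
print(manip.get_state()['contact_force'])
E
```

```text
(0.5245, 0.008, 0.077) [188.43511951 240.16197253]
(0.5285, 0.008, 0.077) [182.84223351 239.45809145]
(0.5285, -0.039, 0.077) [198.32265179 208.35073656]
(0.5285, -0.039, 0.03) [197.47784602 265.10303065]
(0.5285, -0.039, 0.1145) [199.01734854 161.43452182]
[0.14931648 0.73802245 1.24321168]
```

>>> {"op": "drive_tool", "data": {
  "rows": [
    [[0,0,0],[0,0,0],6],
    [[0,0,0],[0,0,0],4],
    [[0,0,0],[0,0,0],3],
    [[0,0,0],[0,0,0],2.2],
    [[0,0,0],[0,0,0],1.8],
    [[0,0,0],[0,0,0],1.8],
    [[0,0,0],[0,0,0],1.8],
    [[0,0,0],[0,0,0],1.8]
  ],
  "force": 50
}}

```text
clock: 4.2
position: [0.5288, -0.0381, 0.0757]
ee_rot: [0.0, -0.043, 0.999, -0.0]
contact_force: [-0.6, 0.4, 5.3]
width: 0.0237
gripper_force: 49.3
```

>>> {"op": "drive_tool", "data": {
  "rows": [
    [[0,0,0],[0,0,0.3],1.8],
    [[0,0,0],[0,0,0.7],1.8],
    [[0,0,0],[0,0,1.5],1.8],
    [[0,0,0],[0,0,2.5],1.8],
    [[0,0,0],[0,0,2.5],1.8],
    [[0,0,0],[0,0,2.5],1.8],
    [[0,0,0],[0,0,1.5],1.8],
    [[0,0,0],[0,0,0],1.8]
  ]
}}

```text
clock: 5.2
position: [0.5291, -0.0382, 0.1917]
ee_rot: [0.001, -0.043, 0.999, -0.0]
contact_force: [-0.4, 0.2, -3.4]
width: 0.0235
gripper_force: 49.0
```

>>> {"op": "drive_tool", "data": {
  "rows": [
    [[0,0,0],[-0.1,1.5,0],1.8],
    [[0,0,0],[-0.1,3,0],1.8],
    [[0,0,0],[-0.1,3.5,0],1.8],
    [[0,0,0],[-0.1,3.5,0],1.8],
    [[0,0,0],[-0.1,3.5,0],1.8],
    [[0,0,0],[-0.1,3.5,0],1.8],
    [[0,0,0],[-0.1,3.5,0],1.8],
    [[0,0,0],[-0.07,3.5,0],1.8]
  ]
}}

```text
clock: 6.2
position: [0.5191, 0.2188, 0.1888]
ee_rot: [-0.002, -0.043, 0.999, -0.0]
contact_force: [0.1, -0.5, -3.5]
width: 0.0233
gripper_force: 49.3
```

>>> {"op": "drive_tool", "data": {
  "rows": [
    [[-0.03,0,0],[0,3.5,0],1.8],
    [[-0.03,0,0],[0,3,0],1.8],
    [[-0.03,0,0],[0,3,0],1.8],
    [[-0.03,0,0],[0,2.5,-1],1.8],
    [[-0.02,0,0],[0,2,-1.5],1.8],
    [[-0.02,0,0],[0,1.0,-1.5],1.8],
    [[0,0,0],[0,0.43,-1.2],1.8],
    [[0,0,0],[0,0,-0.57],1.8]
  ]
}}

```text
clock: 7.2
position: [0.52, 0.3706, 0.1312]
ee_rot: [-0.004, -0.043, 0.996, -0.081]
contact_force: [-0.7, -0.2, -2.4]
width: 0.0232
gripper_force: 49.3
```

```bash
python3 - <<'E'
from h import *
S=snap('side','s2.png')[:,:,::-1];T=snap('top','t2.png')[:,:,::-1]
def c(I,x,y,w,h,W=400,H=480): return cv2.resize(I[y:y+h,x:x+w],(W,H),interpolation=cv2.INTER_CUBIC)
cv2.imwrite('pics/comp2.png',np.hstack([c(S,247,240,100,120),c(T,200,158,100,120)]))
print(manip.get_state())
E
```

```text
{'clock': 7.3, 'qpos': array([ 0.58322656,  0.49610658,  1.44781275, -0.13890234,  1.29080708,
       -1.02836189]), 'qd': array([-0.00208935, -0.0152528 , -0.02048168,  0.00126039,  0.00946568,
       -0.0002296 ]), 'effort': array([ 3.59664503e-01, -5.31826723e+01, -2.30997992e+01, -7.62005970e-01,
        5.22351600e-01,  5.91845746e-03]), 'position': array([0.52035596, 0.370116  , 0.13191823]), 'ee_rot': array([-0.00420342, -0.04257965,  0.99584654, -0.08036773]), 'contact_force': array([ 0.2835689 , -0.7617066 , -2.31782692]), 'moment': array([ 0.1164578 , -0.00331925, -0.01288148]), 'gripper_force': 49.29781794548035, 'width': 0.023466503966017987}
```

View pics/comp2.png

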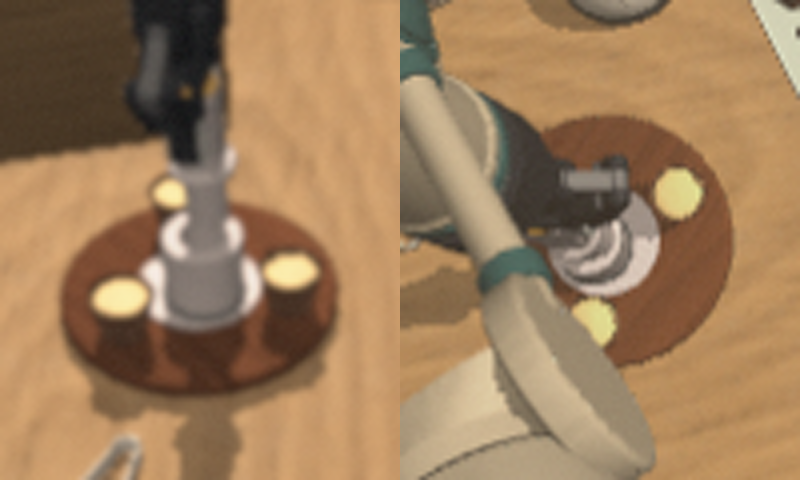

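```bash
cat >> h.py <<'E'
from scipy.spatial.transform import Rotation as Rn
def foot(L=.0697):
    s=manip.get_state(); q=s['ee_rot']; R=Rn.from_quat([q[1],q[2],q[3],q[0]]).as_matrix()
    f=s['position']+R@[0,0,L]
    print('clk %.2f'%s['clock'],'tcp',np.round(s['position'],4),'foot',np.round(f,4),'axis',np.round(-R[:,2],3),'F',np.round(s['contact_force'],1),'M',np.round(s['moment'],2),'w',round(s['width'],4)); return f,-R[:,2]
E
python3 - <<'E'
from h import *
f,a=foot()
sc=lambda n,p,o:np.round((proj(n,p)-o)*4,1)
so=np.array([247,240])
print('foot',sc('side',f,so),'sh',sc('side',f+.04*a,so),'hub',sc('side',[.5214,.366,.055],so),sc('side',[.5214,.366,.015],so))
for dx in(-.012,.012): print(sc('side',f+[dx,0,0]+.01*a,so),sc('side',f+[dx,0,0]+.03*a,so))
S=cv2.imread('pics/s2.png');cv2.imwrite('pics/c3.png',cv2.resize(S[275:335,265:345],(800,600),interpolation=cv2.INTER_CUBIC))
E
```

```text
clk 7.30 tcp [0.5204 0.3701 0.1319] foot [0.5202 0.3589 0.0631] axis [0.002 0.16  0.987] F [ 0.3 -0.8 -2.3] M [ 0.12 -0.   -0.01] w 0.0235
foot [203.6 213.4] sh [197.1 163. ] hub [198.2 232.9] [200.9 288.2]
[223.5 204.7] [220.6 179.5]
[180.6 197.5] [177.1 172.3]
```

View pics/c3.png

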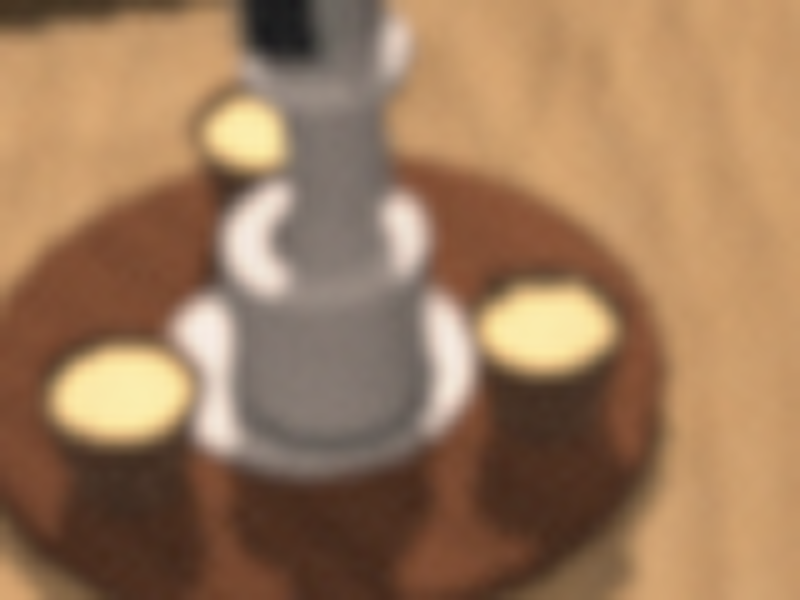

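>>> {"op": "drive_tool", "data": {
  "rows": [
    [[-0.02,0,0],[0.08,0.3,0],1.8],
    [[-0.02,0,0],[0.08,0.3,0],1.8],
    [[0,0,0],[0,0.18,-0.1],1.8],
    [[0,0,0],[0,0,-0.26],1.8],
    [[0,0,0],[0,0,0],1.8],
    [[0,0,0],[0,0,0],1.8]
  ]
}}

```text
clock: 8.05
position: [0.5222, 0.3788, 0.129]
ee_rot: [-0.004, -0.043, 0.994, -0.1]
contact_force: [-1.2, 0.2, -2.7]
width: 0.0237
gripper_force: 49.4
```

```bash
python3 -c "
from h import *
foot()"
```

```text
clk 8.05 tcp [0.5222 0.3788 0.129 ] foot [0.5222 0.365  0.0607] axis [0.    0.199 0.98 ] F [-1.2  0.2 -2.7] M [ 0.15  0.   -0.02] w 0.0237
```

>>> {"op": "drive_tool", "data": {
  "rows": [
    [[0,0,0],[-0.03,-0.1,-0.1],1.8],
    [[0,0,0],[0,0,-0.15],1.8],
    [[0,0,0],[0,0,-0.1],1.8],
    [[0,0,0],[0,0,-0.05],1.8],
    [[0,0,0],[0,0,-0.05],1.8],
    [[0,0,0],[0,0,0],1.8]
  ]
}}

```text
clock: 8.8
position: [0.522, 0.378, 0.1245]
ee_rot: [-0.004, -0.043, 0.994, -0.1]
contact_force: [-0.7, -0.6, -2.3]
width: 0.023
gripper_force: 49.4
```

```bash
python3 -c "
from h import *
foot()"
```

```text
clk 8.80 tcp [0.522  0.378  0.1245] foot [0.522  0.3642 0.0562] axis [0.    0.199 0.98 ] F [-0.7 -0.6 -2.3] M [ 0.17  0.   -0.04] w 0.023
```

>>> {"op": "drive_tool", "data": {
  "rows": [
    [[0,0,0],[0,0,-0.05],1.8],
    [[0,0,0],[0,0,-0.05],1.8],
    [[0,0,0],[0,0,-0.05],1.8],
    [[0,0,0],[0,0,-0.05],1.8],
    [[0,0,0],[0,0,0],1.8]
  ]
}}

```text
clock: 9.43
position: [0.5219, 0.378, 0.1225]
ee_rot: [-0.004, -0.043, 0.994, -0.1]
contact_force: [0.6, 0.0, -2.8]
width: 0.0231
gripper_force: 49.4
```

```bash
python3 -c "
from h import *
foot()"
```

```text
clk 9.43 tcp [0.5219 0.378  0.1225] foot [0.5219 0.3642 0.0541] axis [0.    0.199 0.98 ] F [ 0.6  0.  -2.8] M [0.18 0.04 0.01] w 0.0231
```

>>> {"op": "drive_tool", "data": {
  "rows": [
    [[0,0,0],[0,0,-0.05],1.8],
    [[0,0,0],[0,0,-0.05],1.8],
    [[0,0,0],[0,0,-0.05],1.8],
    [[0,0,0],[0,0,-0.05],1.8],
    [[0,0,0],[0,0,0],1.8]
  ]
}}

```text
clock: 10.05
position: [0.5221, 0.3781, 0.1213]
ee_rot: [-0.004, -0.043, 0.994, -0.1]
contact_force: [-0.9, -0.2, 4.5]
width: 0.0233
gripper_force: 50.2
```

```bash
python3 -c "
from h import *
foot()"
```

```text
clk 10.05 tcp [0.5221 0.3781 0.1213] foot [0.5221 0.3642 0.053 ] axis [-0.001  0.198  0.98 ] F [-0.9 -0.2  4.5] M [-0.13  0.32 -0.03] w 0.0233
```

```bash
cat >> h.py <<'E'
def avg(n=6):
    F=[];M=[]
    for _ in range(n):
        eyes.get_image('side'); s=manip.get_state(); F.append(s['contact_force']);M.append(s['moment'])
    print('avg F',np.round(np.mean(F,0),2),'M',np.round(np.mean(M,0),3),'sdF',np.round(np.std(F,0),1)); foot()
E
python3 -c "
from h import *
avg()"
```

```text
avg F [-1.5   0.23  5.38] M [-0.208  0.299 -0.084] sdF [0.4 0.5 0.5]
clk 10.35 tcp [0.5221 0.3781 0.1212] foot [0.5221 0.3642 0.0528] axis [-0.001  0.198  0.98 ] F [-1.5  0.5  5.7] M [-0.2   0.3  -0.08] w 0.0236
```

>>> {"op": "drive_tool", "data": {
  "rows": [
    [[0,0,0],[-0.05,0,0],1.8],
    [[0,0,0],[0,0,0],1.8],
    [[0,0,0],[0,0,0],1.8]
  ]
}}

```text
clock: 10.72
position: [0.5219, 0.3781, 0.1211]
ee_rot: [-0.004, -0.043, 0.994, -0.1]
contact_force: [-0.8, -0.4, 4.5]
width: 0.0233
gripper_force: 50.3
```

```bash
python3 -c "
from h import *
avg(4)"
```

```text
avg F [-0.94 -0.23  5.4 ] M [-0.226  0.174 -0.035] sdF [0.4 0.4 0.4]
clk 10.93 tcp [0.5219 0.3781 0.1211] foot [0.522  0.3642 0.0528] axis [-0.001  0.198  0.98 ] F [-0.9 -0.2  6. ] M [-0.22  0.17 -0.03] w 0.0235
```

>>> {"op": "drive_tool", "data": {
  "rows": [
    [[0,0,0],[0,0.05,0.03],1.8],
    [[0,0,0],[-0.02,0.05,0],1.8],
    [[0,0,0],[0,0,0],1.8],
    [[0,0,0],[0,0,0],1.8]
  ]
}}

```text
clock: 11.42
position: [0.5212, 0.3792, 0.12]
ee_rot: [-0.005, -0.043, 0.994, -0.1]
contact_force: [-0.3, 0.4, -2.9]
width: 0.0236
gripper_force: 49.3
```

```bash
python3 -c "
from h import *
avg(4)"
```

```text
avg F [-0.29  0.95 -3.38] M [ 0.412 -0.063  0.021] sdF [0.3 0.3 0.4]
clk 11.62 tcp [0.5212 0.3791 0.1205] foot [0.5212 0.3653 0.0522] axis [0.    0.198 0.98 ] F [-0.6  0.9 -3.7] M [ 0.43 -0.01  0.01] w 0.0237
```

>>> {"op": "drive_tool", "data": {
  "rows": [
    [[0,0,0],[0,0.05,0],1.8],
    [[0,0,0],[0,0.05,0],1.8],
    [[0,0,0],[0,0,0],1.8],
    [[0,0,0],[0,0,0],1.8]
  ]
}}

```text
clock: 12.12
position: [0.5212, 0.3799, 0.1209]
ee_rot: [-0.004, -0.043, 0.994, -0.1]
contact_force: [-0.0, -0.4, -2.7]
width: 0.0232
gripper_force: 49.4
```

```bash
python3 -c "
from h import *
avg(4)"
```

```text
avg F [-0.29  0.02 -2.49] M [0.165 0.001 0.009] sdF [0.2 0.4 0.6]
clk 12.32 tcp [0.5213 0.38   0.1209] foot [0.5213 0.3661 0.0525] axis [-0.     0.199  0.98 ] F [-0.5 -0.1 -2.2] M [ 0.19  0.02 -0.04] w 0.0234
```

>>> {"op": "drive_tool", "data": {
  "rows": [
    [[0,0,0],[0,0.05,0],1.8],
    [[0,0,0],[0,0.05,0],1.8],
    [[0,0,0],[0,0,0],1.8],
    [[0,0,0],[0,0,0],1.8]
  ]
}}

```text
clock: 12.82
position: [0.5212, 0.3807, 0.1208]
ee_rot: [-0.004, -0.043, 0.994, -0.1]
contact_force: [1.0, -1.2, -2.6]
width: 0.0235
gripper_force: 49.3
```

```bash
python3 -c "
from h import *
avg(4)"
```

```text
avg F [ 0.32 -2.02 -2.34] M [-0.181 -0.032 -0.001] sdF [0.3 0.3 0.6]
clk 13.03 tcp [0.5213 0.3808 0.1208] foot [0.5213 0.3669 0.0525] axis [0.    0.199 0.98 ] F [ 0.1 -2.2 -3. ] M [-0.21 -0.02  0.02] w 0.0231
```

>>> {"op": "drive_tool", "data": {
  "rows": [
    [[0,0,0],[0,-0.04,0],1.8],
    [[0.02,0,0],[0,-0.137,0.025],1.8],
    [[0.02,0,0],[0,-0.138,0.022],1.8],
    [[0.02,0,0],[0,-0.138,0.018],1.8],
    [[0.02,0,0],[0,-0.138,0.016],1.8],
    [[0.02,0,0],[0,-0.138,0.014],1.8],
    [[0,0,0],[0,0,0],1.8],
    [[0,0,0],[0,0,0],1.8]
  ]
}}

```text
clock: 14.02
position: [0.5213, 0.3739, 0.1219]
ee_rot: [-0.002, -0.043, 0.998, -0.05]
contact_force: [-0.3, -0.1, -2.3]
width: 0.0237
gripper_force: 49.4
```

```bash
python3 -c "
from h import *
avg(4)"
```

```text
avg F [ 0.06  0.02 -2.47] M [ 0.058 -0.029  0.013] sdF [0.2 0.3 0.4]
clk 14.22 tcp [0.5213 0.374  0.1217] foot [0.5213 0.367  0.0524] axis [-0.     0.1    0.995] F [-0.1  0.3 -2.7] M [ 0.02 -0.02 -0.02] w 0.0234
```

>>> {"op": "drive_tool", "data": {
  "rows": [
    [[0,0,0],[0,-0.04,-0.05],1.8],
    [[0.02,0,0],[0,-0.139,0.01],1.8],
    [[0.02,0,0],[0,-0.139,0.01],1.8],
    [[0.02,0,0],[0,-0.139,0.01],1.8],
    [[0.02,0,0],[0,-0.139,0],1.8],
    [[0.02,0,0],[0,-0.139,0],1.8],
    [[0,0,0],[0,0,0],1.8],
    [[0,0,0],[0,0,0],1.8]
  ]
}}

```text
clock: 15.22
position: [0.5213, 0.3663, 0.1216]
ee_rot: [0.0, -0.043, 0.999, 0.0]
contact_force: [0.6, 0.7, -2.1]
width: 0.0234
gripper_force: 49.5
```

```bash
python3 -c "
from h import *
avg(4)"
```

```text
avg F [ 0.12 -0.36 -2.69] M [0.003 0.008 0.017] sdF [0.3 0.6 0.3]
clk 15.43 tcp [0.5213 0.3666 0.1215] foot [0.5212 0.3666 0.0518] axis [ 0. -0.  1.] F [-0.1 -1.  -3.1] M [-0.05  0.    0.04] w 0.0237
```

>>> {"op": "drive_tool", "data": {
  "rows": [
    [[0,0,0],[0,0,-0.05],1.8],
    [[0,0,0],[0,0,-0.1],1.8],
    [[0,0,0],[0,0,-0.1],1.8],
    [[0,0,0],[0,0,-0.1],1.8],
    [[0,0,0],[0,0,-0.1],1.8],
    [[0,0,0],[0,0,-0.1],1.8],
    [[0,0,0],[0,0,-0.05],1.8],
    [[0,0,0],[0,0,0],1.8]
  ]
}}

```text
clock: 16.42
position: [0.5212, 0.3663, 0.1155]
ee_rot: [-0.0, -0.043, 0.999, 0.0]
contact_force: [-0.4, -0.1, -2.5]
width: 0.0236
gripper_force: 49.5
```

```bash
python3 -c "
from h import *
avg(4)"
```

```text
avg F [-0.21  0.23 -2.61] M [-0.014  0.001  0.007] sdF [0.5 0.6 0.4]
clk 16.62 tcp [0.5213 0.3664 0.1156] foot [0.5213 0.3664 0.0459] axis [-0. -0.  1.] F [-0.5 -0.2 -2.7] M [ 0.02 -0.01  0.03] w 0.0235
```

Free. Now slide further in.

>>> {"op": "drive_tool", "data": {
  "rows": [
    [[0,0,0],[0,0,-0.1],1.8],
    [[0,0,0],[0,0,-0.2],1.8],
    [[0,0,0],[0,0,-0.2],1.8],
    [[0,0,0],[0,0,-0.2],1.8],
    [[0,0,0],[0,0,-0.2],1.8],
    [[0,0,0],[0,0,-0.1],1.8],
    [[0,0,0],[0,0,0],1.8]
  ]
}}

```text
clock: 17.5
position: [0.5212, 0.3664, 0.1055]
ee_rot: [-0.0, -0.043, 0.999, -0.0]
contact_force: [0.8, -0.1, -2.2]
width: 0.0232
gripper_force: 49.5
```

```bash
python3 -c "
from h import *
avg(4)"
```

```text
avg F [-0.26  0.18 -2.62] M [-0.007 -0.019 -0.023] sdF [0.7 0.3 0.5]
clk 17.70 tcp [0.5213 0.3664 0.1057] foot [0.5213 0.3664 0.036 ] axis [-0. -0.  1.] F [-0.7  0.2 -2. ] M [-0.06 -0.03 -0.06] w 0.023
```

>>> {"op": "drive_tool", "data": {
  "rows": [
    [[0,0,0],[0,0,-0.1],1.8],
    [[0,0,0],[0,0,-0.2],1.8],
    [[0,0,0],[0,0,-0.2],1.8],
    [[0,0,0],[0,0,-0.2],1.8],
    [[0,0,0],[0,0,-0.2],1.8],
    [[0,0,0],[0,0,-0.1],1.8],
    [[0,0,0],[0,0,0],1.8]
  ]
}}

```text
clock: 18.58
position: [0.5212, 0.3664, 0.0955]
ee_rot: [-0.0, -0.043, 0.999, 0.0]
contact_force: [-0.0, 0.5, -3.0]
width: 0.0232
gripper_force: 49.5
```

>>> {"op": "drive_tool", "data": {
  "rows": [
    [[0,0,0],[0,0,-0.1],1.8],
    [[0,0,0],[0,0,-0.2],1.8],
    [[0,0,0],[0,0,-0.2],1.8],
    [[0,0,0],[0,0,-0.15],1.8],
    [[0,0,0],[0,0,-0.1],1.8],
    [[0,0,0],[0,0,-0.1],1.8],
    [[0,0,0],[0,0,0],1.8]
  ]
}}

```text
clock: 19.45
position: [0.5212, 0.3663, 0.087]
ee_rot: [-0.0, -0.043, 0.999, -0.0]
contact_force: [-0.0, 0.1, -2.7]
width: 0.0233
gripper_force: 49.5
```

```bash
python3 -c "
from h import *
avg(4)"
```

```text
avg F [-0.15  0.01 -2.52] M [-0.023 -0.02  -0.021] sdF [0.2 0.4 0.3]
clk 19.65 tcp [0.5213 0.3664 0.0872] foot [0.5214 0.3664 0.0175] axis [-0. -0.  1.] F [-0.4 -0.5 -2.2] M [-0.03 -0.04 -0.02] w 0.0234
```

2.5 mm to go; seating in half-millimetre steps.

>>> {"op": "drive_tool", "data": {
  "rows": [
    [[0,0,0],[0,0,-0.05],1.8],
    [[0,0,0],[0,0,-0.05],1.8],
    [[0,0,0],[0,0,-0.05],1.8],
    [[0,0,0],[0,0,-0.05],1.8],
    [[0,0,0],[0,0,0],1.8]
  ]
}}

```text
clock: 20.27
position: [0.5213, 0.3663, 0.085]
ee_rot: [-0.0, -0.043, 0.999, 0.0]
contact_force: [-0.2, -0.2, -3.1]
width: 0.0237
gripper_force: 49.5
```

```bash
python3 -c "
from h import *
avg(4)"
```

```text
avg F [-0.25  0.09 -2.29] M [-0.023  0.017 -0.025] sdF [0.3 0.8 0.8]
clk 20.48 tcp [0.5213 0.3664 0.0851] foot [0.5213 0.3664 0.0154] axis [-0. -0.  1.] F [-0.5 -0.7 -3.3] M [ 0.   -0.   -0.03] w 0.0233
```

>>> {"op": "drive_tool", "data": {
  "rows": [
    [[0,0,0],[0,0,-0.04],1.8],
    [[0,0,0],[0,0,-0.04],1.8],
    [[0,0,0],[0,0,0],1.8],
    [[0,0,0],[0,0,0],1.8]
  ]
}}

```text
clock: 20.98
position: [0.5214, 0.3664, 0.0847]
ee_rot: [0.0, -0.043, 0.999, 0.0]
contact_force: [-0.6, -0.6, 2.1]
width: 0.0236
gripper_force: 50.0
```

```bash
python3 -c "
from h import *
avg(4)"
```

```text
avg F [-0.75 -0.56  3.48] M [-0.146  0.261 -0.001] sdF [0.4 0.4 0.5]
clk 21.18 tcp [0.5214 0.3664 0.0847] foot [0.5214 0.3664 0.015 ] axis [-0. -0.  1.] F [-0.1 -0.2  3.9] M [-0.15  0.3  -0.  ] w 0.0236
```

>>> {"op": "drive_tool", "data": {
  "rows": [
    [[0,0,0],[0,0,0.03],1.8],
    [[0,0,0],[0,0,0],2.4],
    [[0,0,0],[0,0,0],2.8],
    [[0,0,0],[0,0,0],3.5],
    [[0,0,0],[0,0,0],5],
    [[0,0,0],[0,0,0],7],
    [[0,0,0],[0,0,0],8],
    [[0,0,0],[0,0,0],8]
  ],
  "force": 20
}}

```text
clock: 22.18
position: [0.5213, 0.3664, 0.0846]
ee_rot: [0.0, -0.043, 0.999, 0.0]
contact_force: [-0.4, -0.3, -0.0]
width: 0.0798
gripper_force: 0.0
```

>>> {"op": "drive_tool", "data": {
  "rows": [
    [[0,0,0],[0,0,0.5],8],
    [[0,0,0],[0,0,1],8],
    [[0,0,0],[0,0,2],8],
    [[0,0,0],[0,0,2.5],8],
    [[0,0,0],[0,0,2.5],8],
    [[0,0,0],[0,0,2.5],8],
    [[0,0,0],[-1,0,2],8],
    [[0,0,0],[-2,0,1],8]
  ]
}}

```text
clock: 23.18
position: [0.4909, 0.3665, 0.2261]
ee_rot: [0.001, -0.043, 0.999, 0.001]
contact_force: [-0.5, -0.1, -0.7]
width: 0.0799
gripper_force: 0.0
```

>>> {"op": "drive_tool", "data": {
  "rows": [
    [[0,0,0],[-3,0,1],8],
    [[0,0,0],[-4,0,0],8],
    [[0,0,0],[-4,0,0],8],
    [[0,0,0],[-3,0,0],8],
    [[0,0,0],[-1,0,0],8],
    [[0,0,0],[0,0,0],8]
  ]
}}

```text
clock: 23.92
position: [0.3407, 0.3663, 0.2347]
ee_rot: [0.0, -0.044, 0.999, 0.0]
contact_force: [1.3, -0.4, -0.7]
width: 0.0803
gripper_force: 0.0
```

```bash
python3 - <<'E'
from h import *
S=snap('side','s9.png')[:,:,::-1];T=snap('top','t9.png')[:,:,::-1]
def c(I,x,y,w,h,W=400,H=480): return cv2.resize(I[y:y+h,x:x+w],(W,H),interpolation=cv2.INTER_CUBIC)
cv2.imwrite('pics/comp9.png',np.hstack([c(S,247,240,100,120),c(T,200,158,100,120)]))
so=np.array([247,240])
for h in(0.061,.115,.1235): print((proj('side',[.5214,.3664,h])-so)*4,(proj('top',[.5214,.3664,h])-[200,158])*4)
E
```

```text
[197.51473411 224.79300624] [180.06500585 233.91978791]
[193.63405348 145.12782396] [165.50492135 220.08265094]
[193.00314213 132.10460799] [163.08431868 217.78171614]
```

View pics/comp9.png

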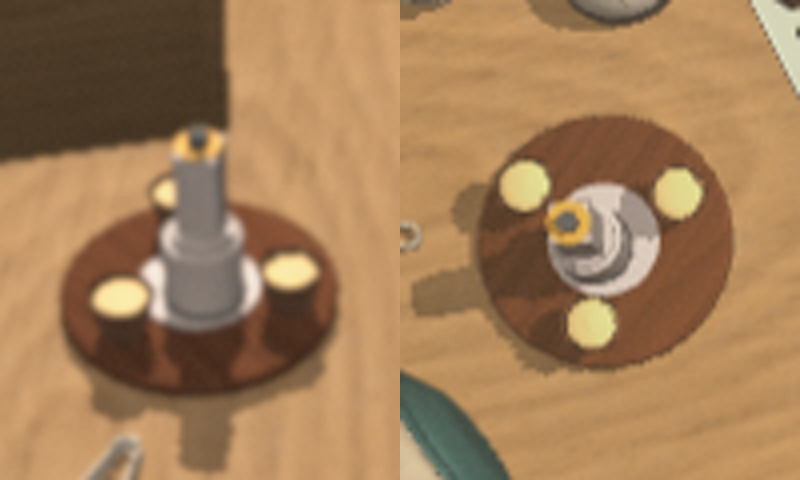

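The post stands upright with its shoulder on the hub rim: stud top at (198,132) in the side view, predicted (193,132), and at (567,220) in the top view. The cups haven't moved, and the tongs end seen in the crop hasn't either.

```bash
python3 -c "
from rig import job
print(job.sign_off())"
```

```text
the job is handed in; nothing more can be done
None
```

The post is seated upright in the hub with its shoulder on the rim and released; cups and tongs look undisturbed in the final pictures, and the job is handed in at about 24 s, though sign-off gave no verdict.

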